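# Tap the blind hole of a clamp-nut blank on a hand tapping stand

### The arm

A 6-joint arm with a two-finger parallel gripper is mounted at the origin on the work surface. World frame = base frame: x ahead of the robot, y to its left, z up, the work surface at z = 0. Lengths are in m, angles in rad, forces in N, time in s.
With the tool pointing down it reaches from about 0.25 to 0.775 m from the base axis. Payload 4 kg.
Tool frame: the origin (TCP) lies between the finger pads; the fingertips stand 14 mm ahead of it and the grasp point (between the pads) lies 5 mm behind it; z points along the fingers, y is the line along which they close (so a half turn about z gives the same grasp; the last joint's range is limited). The gripper opens to 85 mm and grips with 20 to 120 N. Pads are 22 mm wide; open, the fingers measure 114 mm over their backs; the gripper's body (76 mm by 85 mm) begins 54 mm behind the grasp point. The pads swing forward as they close: fully open they stand 13 mm farther back than shut.
Start: joints at [-1.325, 0.087, 1.371, -0, 1.684, -0.103], TCP at [0.188, -0.517, 0.245] pointing down, gripper open.
Joint ranges: [-3.1, 3.1], [-0.76, 2.03], [0.27, 2.55], [-1.08, 4.22], [0.17, 2.65], [-2.57, 2.57]. Speed limits (rad/s): [2.79, 2.79, 3.14, 3.14, 3.14, 3.14].

### API

Orientations are given as a 3x3 rotation matrix whose columns are the frame's x, y, z axes.
In Python, from rig import env gives the robot as it stands. The module is installed in compiled form; this text tells all that it offers.
- The arm moves only by the shell command python3 -m creep 'ROWS' [FORCE]. ROWS is JSON, a list of rows, each an object with "gripper": the opening, from 0 (shut) to 1 (fully open); "slide": the shift along the tool's x, y, z in mm, a list of three; "turn": the turn, a rotation vector about the tool's x, y, z in rad, a list of three. A call has 1 to 8 rows; each row shifts and turns the commanded pose from where the row before left it, along the tool's axes as they then stand; what a row does not reach is not made up. A row lasts 1/10 s, in which the tool goes at most 50 mm and 8.59 degrees, less where a joint would pass 70% of its speed; a pose out of reach is approached as far as the arm can. A call with a gripper value outside its range is refused whole. The fingers move at their own pace and stop on an object; FORCE is the grip in N (left out, the last holds). Time passes only in rows, so rows that do not move let the fingers close. It gives the time, the measured TCP pose, the force, the opening and the grip force at its end, in the units of the state.
- env.observe(): the state, without advancing time (a new reading comes with each control period).
- env.get_image(name): name is "side" or "top"; returns the picture (400x640x3 uint8, red, green, blue); there is no depth.
- env.get_calibration(name): a dict with "camera_matrix" (3x3 intrinsics, pixels), "position" and "orientation" of the camera in the world. Camera axes: x right, y down, z forward; pixel columns grow to the right and rows downward; lengths in m; the calibration is good to about 2 mm. A picture is of the moment at which its call begins. get_calibration takes no time and is no camera call.
- env.finish_job(): hands the job in; it is judged then, once.
The state is a dict: "clock": time; "joints": joint angles; "joint_vel": joint speeds; "joint_torque": joint torques, N m; "tcp_pos": TCP position; "tool_rot": TCP orientation; "ft_force": force on the tool from outside, world axes, zero at the start; "ft_torque": the same for the moment, N m; "grip_width": finger opening in m; "finger_force": force on a finger pad.
Only numpy, scipy, OpenCV 4.12 (cv2) and the standard library are available. Lean on these libraries where they do the work, as an engineer would, in place of code of your own. Each camera call takes 0.05 s, during which the arm holds its last target. There are 200 camera calls.

### The job

On the hand tapping stand, slide the carriage with the brass nut blank fully home under the tap by its upright handle; then, by the crank, tap the hole: half a turn forward (clockwise from above), a quarter turn back, and so on, until you feel the tap come up against the bottom of the hole. Do not force the crank, or the tap will snap; leave the tap down at the bottom with the carriage home, let go, and do not disturb the loose blanks, brush, oil tin and marble offcut around the stand.

Things in the scene. Friction and masses are not known exactly. Their poses are not given: they have to be found in the camera images.
- spindle_top (a point): Top centre of the vertical spindle of the tapping stand (grey, on a 160 x 340 mm base), level with the top of the crank hub, about 160 mm above the bench. The crank turns about the vertical line through it. Clockwise turning (from above) screws spindle, tap and crank down 8 mm a turn, anticlockwise raises them; this point moves only up and down.
- tap_tip (a point): Lower end of the tap, on the spindle axis, 104 mm below spindle_top; moves with it. At the start just above the top of the brass blank (44 x 44 x 24 mm, with a blind hole). It bottoms after 0.8 to 1.05 turns net forward from the start; where exactly cannot be seen, only felt as a stop. From its start it may not turn further back.
- crank_grip (a point): Centre of the crank's upright round wooden grip, 24 mm across, from 28 mm below to 24 mm above this point. It spins freely on its pin at the end of the single crank arm, 65 mm from the spindle axis; arm and hub tops lie 30 and 28 mm below this point. Hold it from above and lead it round in a circle without turning the hand. Nothing else on the stand is higher. Turning takes about 5 N here, either way.
- crank (a joint): Twist of the crank against the tap (rad), through the spring of the torque-limiting tap holder: 0 relaxed, positive when the crank is pressed clockwise; 5 N m per rad, so 0.1 rad is about 8 N at the grip. About 0.06 (either sign) while turning, rising once the tap is at the bottom. The tap snaps beyond 0.25 rad either way (19 N at the grip).
- carriage_handle (a point): Centre of the carriage's upright round wooden handle, 26 mm across, from 30 mm below to 25 mm above this point, 76 mm above the bench. The carriage slides level in a straight line that passes under the spindle axis; home is towards the spindle, where this point is 165 mm (horizontally) from the spindle axis and the carriage meets its end stop. Sliding takes 3 to 6 N; it stays where left.
- carriage (a joint): How far the carriage is drawn out from home (m): 0 is home against the stop, with the blank's hole under the tap; greatest 0.07.
- brush: Bystander: a wooden-handled dust brush lying on the bench on the robot's side of the stand, about 200 mm long; origin under its centre.
- blank_a: Bystander: a loose square brass nut blank, 44 x 44 x 24 mm, on the bench just beyond the stand; origin under its centre.
- blank_b: Bystander: a second loose blank like blank_a; origin under its centre.
- oil_tin: Bystander: an upright round tin, 60 mm across, 110 mm tall; origin under its centre.
- offcut: Bystander: a marble offcut, 90 x 60 x 45 mm; origin under its centre.

How it is judged:
By the outcome, as a careful person would: the job done as asked, in the order asked, and still so for the second after the job is handed in, with the robot touching nothing.
It also fails if it takes over 72 s, if anything falls off the work surface, if the arm or the gripper's body presses on something with over 40 N, if the wrist force passes 120 N, or if a joint passes its speed limit or range.

## Working session

There is one attempt and no reset: what is moved stays moved. The work goes in short steps, Python scripts to look and compute and a shell command to move; the robot and the scene stay as the last step left them, time stands still between calls to the robot, and variables do not carry over. Pictures are saved under pics/ and viewed, at most 10 in all, crops included, and the job is handed in when it is done.

```bash
mkdir -p pics; python3 - <<'E'
from rig import env
import cv2
for n in("top","side"):
    cv2.imwrite(f"pics/{n}0.png",env.get_image(n)[:,:,::-1]); c=env.get_calibration(n); print(n,c)
s=env.observe(); print(s["tool_rot"],s["tcp_pos"],s["clock"],s["grip_width"])
E
```

```text
top {'camera_matrix': array([[515.41872557,   0.        , 329.28407403],
       [  0.        , 515.41872557, 197.88601891],
       [  0.        ,   0.        ,   1.        ]]), 'position': array([ 0.39937477, -0.02500451,  1.50898178]), 'orientation': array([[-0.02129371, -0.99399297,  0.10735243],
       [-0.99976672,  0.02078187, -0.00588444],
       [ 0.00361811, -0.10745269, -0.99420362]])}
side {'camera_matrix': array([[449.02344994,   0.        , 313.23286947],
       [  0.        , 449.02344994, 193.50886344],
       [  0.        ,   0.        ,   1.        ]]), 'position': array([0.22688891, 0.72077752, 0.90160341]), 'orientation': array([[-0.91776916, -0.2736628 ,  0.28776458],
       [-0.39710736,  0.62816337, -0.66911622],
       [ 0.00234905, -0.72836767, -0.68518248]])}
[[ 9.39783264e-01  3.41770641e-01 -4.95792789e-04]
 [ 3.41770934e-01 -9.39781183e-01  1.98933564e-03]
 [ 2.13959785e-04 -2.03899191e-03 -9.99997898e-01]] [ 0.18786068 -0.51646618  0.24423132] 0.1 0.08546888664756899
```

View pics/top0.png

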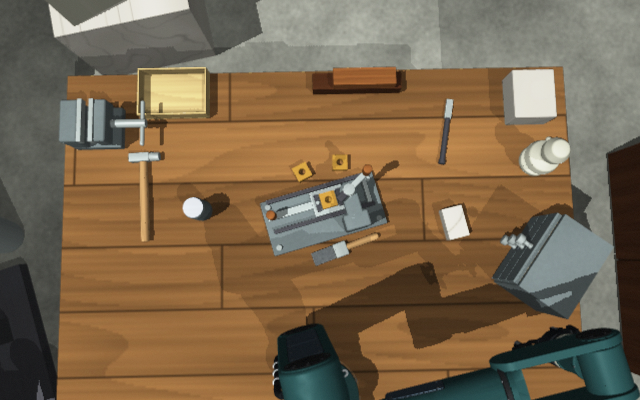

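View pics/side0.png

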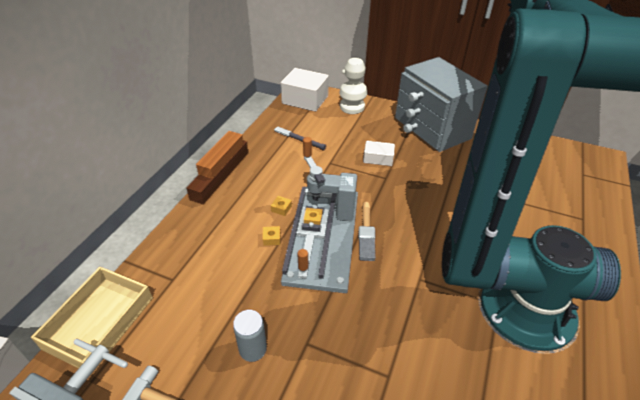

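The top view shows the carriage handle at about (271,215), the blank at (328,199) and the crank grip at about (367,171). The spindle hub is near (350,188), the brush below the stand and the loose blanks above it. The side view shows the grip at (307,147) and the handle at (303,258). I'll zoom in on both.

```bash
python3 - <<'E'
import cv2,numpy as np
a=cv2.imread("pics/top0.png")[140:270,250:400]; b=cv2.imread("pics/side0.png")[125:295,255:385]
a=cv2.resize(a,None,fx=4,fy=4,interpolation=cv2.INTER_CUBIC)[:,:]; b=cv2.resize(b,None,fx=3.5,fy=3.5,interpolation=cv2.INTER_CUBIC)
cv2.imwrite("pics/topc.png",a);cv2.imwrite("pics/sidec.png",b)
for n,(r0,r1,c0,c1) in dict(top=(150,260,255,395),side=(130,290,260,370)).items():
    im=cv2.imread(f"pics/{n}0.png")[r0:r1,c0:c1]; h=cv2.cvtColor(im,cv2.COLOR_BGR2HSV)
    m=((h[...,0]<13)&(h[...,1]>140)&(h[...,2]>60)).astype(np.uint8)
    k,_,st,ce=cv2.connectedComponentsWithStats(m)
    for i in range(1,k):
        if st[i,4]>15: print(n,st[i]+[c0,r0,0,0,0],ce[i]+[c0,r0])
E
```

```text
side [302 138  10  19  88] [306.76136364 148.56818182]
side [298 252  10  19  81] [302.27160494 262.72839506]
```

View pics/topc.png

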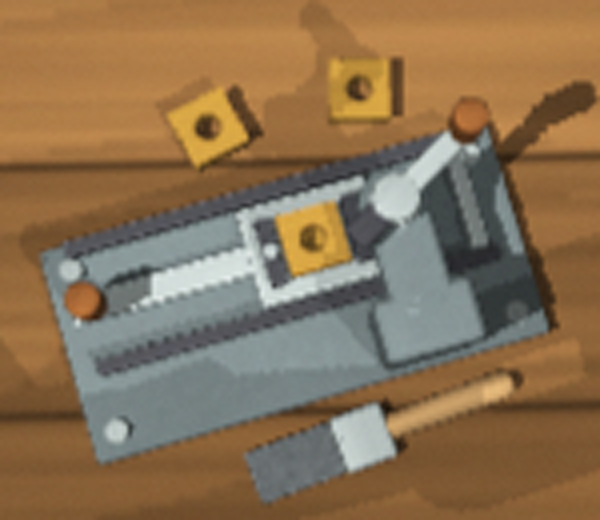

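View pics/sidec.png

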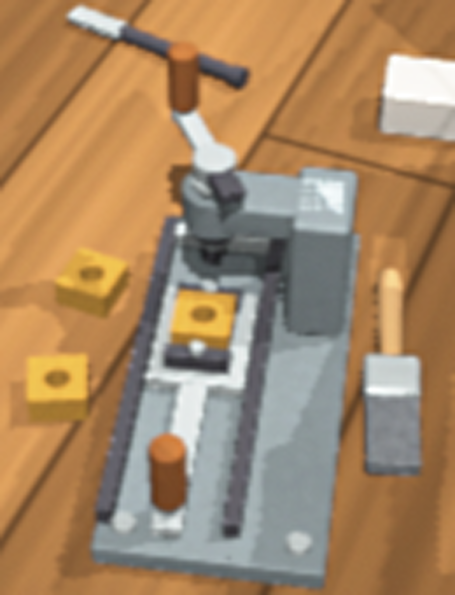

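The crops show these points:
- **Top:** hub disc at crop (397,195), grip top at (469,116), handle top at (86,299).
- **Side:** hub disc at crop (214,160), grip body at (183,76), handle body at (168,472).

```bash
cat > h.py <<'E'
from rig import env
import numpy as np
def cast(n,u,v,z):
    c=env.get_calibration(n); d=np.array(c["orientation"])@np.linalg.inv(c["camera_matrix"])@[u,v,1]; p=np.array(c["position"])
    return p+d*(z-p[2])/d[2]
E
python3 - <<'E'
from h import *
T=lambda x,y,z:cast("top",250+x/4-.4,140+y/4-.4,z)
S=lambda x,y,z:cast("side",255+x/3.5-.4,125+y/3.5-.4,z)
hub=T(397,195,.16);hs=S(214,160,.16)
g=T(469,116,.212);gs=S(183,76,.188);gt=S(183,48,.212)
h=T(86,299,.101);hh=S(168,472,.076);ht=S(168,442,.101)
print("hub",hub,hs,"\ngrip",g,gs,gt,"\nhandle",h,hh,ht)
for A,B,C in((hub,g,h),(hs,gs,hh)): print(np.linalg.norm((A-B)[:2]),np.linalg.norm((A-C)[:2]),np.degrees(np.arctan2(*(B-A)[1::-1])),np.degrees(np.arctan2(*(A-C)[1::-1])))
# base edges direction (top): bottom edge and top edge
for p,q in(((103,462),(548,325)),((42,253),(100,462))):
    d=T(*q,.02)-T(*p,.02); print(d,np.linalg.norm(d),np.degrees(np.arctan2(d[1],d[0])))
for n,p in dict(ba=(213,125),bb=(360,88),brush=(345,440)).items(): print(n,T(*p,.02))
E
```

```text
hub [ 0.56925482 -0.08513458  0.16      ] [ 0.56676652 -0.08523392  0.16      ] 
grip [ 0.61243971 -0.12995231  0.212     ] [ 0.61320109 -0.13453034  0.188     ] [ 0.61398576 -0.13672686  0.212     ] 
handle [0.50941983 0.1268477  0.101     ] [0.5075437  0.12940681 0.076     ] [0.50928066 0.1247351  0.101     ]
0.062237963160968406 0.22026509147160564 -46.062968701709934 -74.23753079172573
0.06772227425805448 0.2226611503368806 -46.71232704483923 -74.57496692114864
[ 0.09162661 -0.32264026  0.        ] 0.33539852734974024 -74.14598341994905
[-0.15156559 -0.04055165  0.        ] 0.15689666703378222 -165.0212458019674
ba [0.64120112 0.04170785 0.02      ]
bb [ 0.66636887 -0.06629397  0.02      ]
brush [ 0.41026493 -0.04950435  0.02      ]
```

```bash
python3 -m creep '[{"gripper":1,"slide":[0,0,-30],"turn":[0,0,0.075]},{"gripper":1,"slide":[30,-33,0],"turn":[0,0,0]},{"gripper":1,"slide":[30,-33,0],"turn":[0,0,0]},{"gripper":1,"slide":[30,-33,0],"turn":[0,0,0]},{"gripper":1,"slide":[30,-33,0],"turn":[0,0,0]},{"gripper":1,"slide":[30,-33,0],"turn":[0,0,0]},{"gripper":1,"slide":[30,-33,0],"turn":[0,0,0]},{"gripper":1,"slide":[30,-33,0],"turn":[0,0,0]}]' 30
python3 -m creep '[{"gripper":1,"slide":[30,-33,0],"turn":[0,0,0]},{"gripper":1,"slide":[30,-33,0],"turn":[0,0,0]},{"gripper":1,"slide":[30,-33,0],"turn":[0,0,0]},{"gripper":1,"slide":[30,-33,0],"turn":[0,0,0]},{"gripper":1,"slide":[30,-33,0],"turn":[0,0,0]},{"gripper":1,"slide":[30,-33,0],"turn":[0,0,0]},{"gripper":1,"slide":[20,-25,0],"turn":[0,0,0]},{"gripper":1,"slide":[0,0,0],"turn":[0,0,0]}]'
cat >> h.py <<'E'
def go(x,y,z,n=1):
    s=env.observe(); R=np.array(s["tool_rot"]); d=np.array([x,y,z])-s["tcp_pos"]
    print("t",s["clock"],"tcp",np.round(s["tcp_pos"],4),"F",np.round(s["ft_force"],2),"yang",np.round(np.degrees(np.arctan2(R[1,1],R[0,1])),2),"tilt",R[:,2].round(4),"slide mm",np.round(R.T@d*1000,1))
E
python3 -c "from h import *; go(.509,.127,.2)"
```

```text
clock: 0.9
tcp_pos: [0.3279, -0.2359, 0.2749]
tool_rot: [[0.963, 0.27, -0.0], [0.27, -0.963, 0.0], [-0.0, -0.0, -1.0]]
ft_force: [0.5, -0.1, -0.7]
grip_width: 0.0855
finger_force: 0.0
clock: 1.7
tcp_pos: [0.4605, 0.0343, 0.2743]
tool_rot: [[0.961, 0.276, -0.002], [0.276, -0.961, 0.001], [-0.001, -0.002, -1.0]]
ft_force: [-0.7, -0.4, 0.2]
grip_width: 0.0855
finger_force: 0.0
t 1.7 tcp [0.4605 0.0343 0.2743] F [-0.65 -0.43  0.19] yang -73.98 tilt [-0.0017  0.0014 -1.    ] slide mm [ 72.3 -75.6  74.3]
```

```bash
python3 -m creep '[{"gripper":1,"slide":[24,-25,0],"turn":[0,0,0]},{"gripper":1,"slide":[24,-25,0],"turn":[0,0,0]},{"gripper":1,"slide":[24,-26,0],"turn":[0,0,0]},{"gripper":1,"slide":[0,0,30],"turn":[0,0,0]},{"gripper":1,"slide":[0,0,30],"turn":[0,0,0]},{"gripper":1,"slide":[0,0,14],"turn":[0,0,0]},{"gripper":1,"slide":[0,0,0],"turn":[0,0,0]},{"gripper":1,"slide":[0,0,0],"turn":[0,0,0]}]'
python3 -c "
from h import *; go(.509,.127,.075)
import cv2
a=env.get_image('side')[150:300,230:390,::-1]; cv2.imwrite('pics/s1.png',cv2.resize(a,None,fx=3.5,fy=3.5))"
```

```text
clock: 2.5
tcp_pos: [0.509, 0.1231, 0.2021]
tool_rot: [[0.963, 0.27, 0.001], [0.27, -0.963, -0.0], [0.001, 0.0, -1.0]]
ft_force: [-0.1, 0.1, 0.2]
grip_width: 0.0856
finger_force: 0.0
t 2.5 tcp [0.509  0.1231 0.2021] F [-0.05  0.14  0.16] yang -74.36 tilt [ 9.e-04 -1.e-04 -1.e+00] slide mm [  1.   -3.8 127.1]
```

View pics/s1.png

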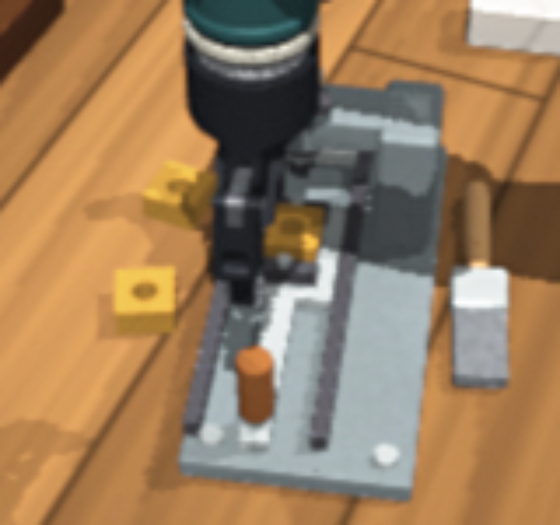

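The side view shows the gripper above the carriage with its fingers at about crop (240,240). The handle is at (256,385), and the offset between them fits the height difference. I'll descend now.

```bash
python3 -m creep '[{"gripper":1,"slide":[1,-4,22],"turn":[0,0,0]},{"gripper":1,"slide":[0,0,25],"turn":[0,0,0]},{"gripper":1,"slide":[0,0,25],"turn":[0,0,0]},{"gripper":1,"slide":[0,0,20],"turn":[0,0,0]},{"gripper":1,"slide":[0,0,20],"turn":[0,0,0]},{"gripper":1,"slide":[0,0,15],"turn":[0,0,0]},{"gripper":1,"slide":[0,0,0],"turn":[0,0,0]},{"gripper":1,"slide":[0,0,0],"turn":[0,0,0]}]'
python3 -m creep '[{"gripper":0,"slide":[0,0,0],"turn":[0,0,0]},{"gripper":0,"slide":[0,0,0],"turn":[0,0,0]},{"gripper":0,"slide":[0,0,0],"turn":[0,0,0]},{"gripper":0,"slide":[0,0,0],"turn":[0,0,0]},{"gripper":0,"slide":[0,0,0],"turn":[0,0,0]},{"gripper":0,"slide":[0,0,0],"turn":[0,0,0]},{"gripper":0,"slide":[0,0,0],"turn":[0,0,0]},{"gripper":0,"slide":[0,0,0],"turn":[0,0,0]}]' 30
python3 -c "from h import *; go(.5235,.0738,.075)"
```

```text
clock: 3.35
tcp_pos: [0.5097, 0.1277, 0.076]
tool_rot: [[0.963, 0.27, 0.003], [0.27, -0.963, 0.0], [0.003, 0.0, -1.0]]
ft_force: [-1.1, -0.3, 0.6]
grip_width: 0.0858
finger_force: 0.0
clock: 4.15
tcp_pos: [0.5088, 0.1283, 0.075]
tool_rot: [[0.963, 0.27, 0.001], [0.27, -0.963, 0.001], [0.001, -0.001, -1.0]]
ft_force: [-1.8, 1.9, 5.6]
grip_width: 0.0251
finger_force: 29.6
t 4.15 tcp [0.5088 0.1283 0.075 ] F [-1.82  1.94  5.57] yang -74.31 tilt [ 7.e-04  9.e-04 -1.e+00] slide mm [-0.6 56.4 -0.1]
```

```bash
python3 -m creep '[{"gripper":0,"slide":[0,8,0],"turn":[0,0,0]},{"gripper":0,"slide":[0,8,0],"turn":[0,0,0]},{"gripper":0,"slide":[0,8,0],"turn":[0,0,0]},{"gripper":0,"slide":[0,8,0],"turn":[0,0,0]},{"gripper":0,"slide":[0,8,0],"turn":[0,0,0]},{"gripper":0,"slide":[0,8,0],"turn":[0,0,0]},{"gripper":0,"slide":[0,0,0],"turn":[0,0,0]}]'
python3 -m creep '[{"gripper":0,"slide":[0,2,0],"turn":[0,0,0]},{"gripper":0,"slide":[0,2,0],"turn":[0,0,0]},{"gripper":0,"slide":[0,0,0],"turn":[0,0,0]},{"gripper":0,"slide":[0,0,0],"turn":[0,0,0]}]'
python3 -c "from h import *; go(.5235,.0738,.075)"
```

```text
clock: 4.85
tcp_pos: [0.5218, 0.0807, 0.075]
tool_rot: [[0.963, 0.27, 0.0], [0.27, -0.963, -0.001], [0.0, 0.001, -1.0]]
ft_force: [-1.5, -0.8, 6.3]
grip_width: 0.0251
finger_force: 29.8
clock: 5.25
tcp_pos: [0.5226, 0.0777, 0.075]
tool_rot: [[0.963, 0.27, 0.0], [0.27, -0.963, -0.0], [0.0, 0.0, -1.0]]
ft_force: [-2.9, 1.5, 6.2]
grip_width: 0.0253
finger_force: 29.8
t 5.25 tcp [0.5226 0.0777 0.075 ] F [-2.89  1.54  6.16] yang -74.31 tilt [ 0. -0. -1.] slide mm [-0.2  4.  -0. ]
```

```bash
for i in 1 2 3; do python3 -m creep '[{"gripper":0,"slide":[0,1,0],"turn":[0,0,0]},{"gripper":0,"slide":[0,1,0],"turn":[0,0,0]},{"gripper":0,"slide":[0,0,0],"turn":[0,0,0]}]' | grep -E 'tcp|ft|width'; done
```

```text
tcp_pos: [0.5231, 0.076, 0.075]
ft_force: [-3.0, 1.1, 6.1]
grip_width: 0.0252
tcp_pos: [0.5233, 0.0751, 0.075]
ft_force: [-4.6, 4.5, 6.5]
grip_width: 0.0255
tcp_pos: [0.5233, 0.075, 0.075]
ft_force: [-6.2, 10.3, 7.3]
grip_width: 0.0253
```

```bash
python3 -m creep '[{"gripper":0,"slide":[0,2,0],"turn":[0,0,0]},{"gripper":0,"slide":[0,0,0],"turn":[0,0,0]},{"gripper":0,"slide":[0,0,0],"turn":[0,0,0]}]' | grep -E 'tcp|ft|width'
python3 -c "from h import *; go(.5233,.0750,.075)"
```

```text
tcp_pos: [0.5234, 0.075, 0.075]
ft_force: [-6.1, 15.8, 8.1]
grip_width: 0.0253
t 6.45 tcp [0.5234 0.075  0.075 ] F [-6.13 15.84  8.08] yang -74.21 tilt [-0.0027  0.0092 -1.    ] slide mm [-0.1 -0.   0. ]
```

The carriage is on its stop. The handle at (0.5234, 0.075) puts the axis at about (0.568, -0.084), which agrees with the images. I'll release and move up.

```bash
python3 -m creep '[{"gripper":0,"slide":[0,-3,0],"turn":[0,0,0]},{"gripper":1,"slide":[0,0,0],"turn":[0,0,0]},{"gripper":1,"slide":[0,0,0],"turn":[0,0,0]},{"gripper":1,"slide":[0,0,0],"turn":[0,0,0]},{"gripper":1,"slide":[0,0,0],"turn":[0,0,0]},{"gripper":1,"slide":[0,0,0],"turn":[0,0,0]},{"gripper":1,"slide":[0,0,0],"turn":[0,0,0]}]' | grep -E 'tcp|ft|width'
python3 -m creep '[{"gripper":1,"slide":[0,0,-15],"turn":[0,0,0]},{"gripper":1,"slide":[0,0,-25],"turn":[0,0,0]},{"gripper":1,"slide":[0,0,-30],"turn":[0,0,0]},{"gripper":1,"slide":[0,0,-40],"turn":[0,0,0]},{"gripper":1,"slide":[0,0,-40],"turn":[0,0,0]},{"gripper":1,"slide":[0,0,-30],"turn":[0,0,0]},{"gripper":1,"slide":[0,0,0],"turn":[0,0,0]},{"gripper":1,"slide":[0,0,0],"turn":[0,0,0]}]'  | grep -E 'tcp|ft|width'
python3 - <<'E'
from h import *; go(.613,-.131,.26)
import cv2
im=env.get_image("top")[:,:,::-1]; a=im[140:270,250:400]
cv2.imwrite('pics/t2.png',cv2.resize(a,None,fx=4,fy=4,interpolation=cv2.INTER_CUBIC))
E
```

```text
tcp_pos: [0.524, 0.0727, 0.0742]
ft_force: [0.1, 0.2, 0.6]
grip_width: 0.0852
tcp_pos: [0.5243, 0.0729, 0.255]
ft_force: [-1.0, -0.7, 0.3]
grip_width: 0.0854
t 7.95 tcp [0.5243 0.0729 0.255 ] F [-1.04 -0.71  0.25] yang -74.32 tilt [ 2.e-03 -1.e-04 -1.e+00] slide mm [ 30.3 220.3  -4.8]
```

View pics/t2.png

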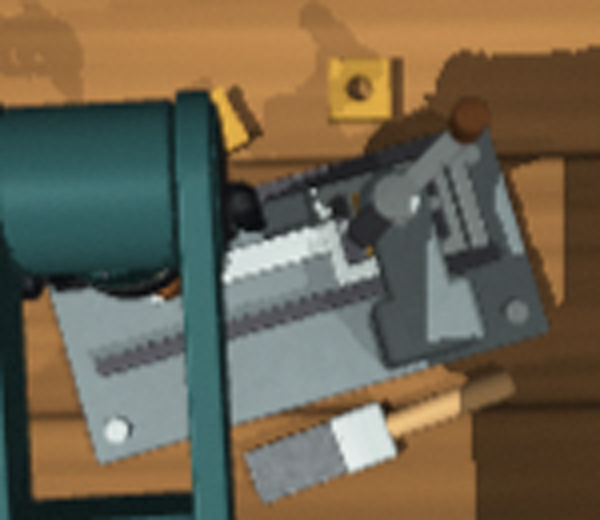

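The top view shows the blank now under the spindle, with the carriage home. The grip is unmoved at crop (469,116), and the brush and blank_b are undisturbed. Next is the crank grip.

```bash
python3 -m creep '[{"gripper":1,"slide":[5,35,0],"turn":[0,0,0]},{"gripper":1,"slide":[5,37,0],"turn":[0,0,0]},{"gripper":1,"slide":[5,37,0],"turn":[0,0,0]},{"gripper":1,"slide":[5,37,0],"turn":[0,0,0]},{"gripper":1,"slide":[5,37,0],"turn":[0,0,0]},{"gripper":1,"slide":[5,37,0],"turn":[0,0,0]},{"gripper":1,"slide":[0,0,0],"turn":[0,0,0]},{"gripper":1,"slide":[0,0,0],"turn":[0,0,0]}]' | grep -E 'tcp|ft|width'
python3 -c "from h import *; go(.613,-.131,.19)"
```

```text
tcp_pos: [0.6116, -0.1312, 0.2513]
ft_force: [0.3, -0.0, 0.5]
grip_width: 0.0853
t 8.8 tcp [ 0.6116 -0.1312  0.2513] F [ 0.26 -0.05  0.54] yang -74.4 tilt [-0.0049  0.002  -1.    ] slide mm [ 1.6  0.4 61.3]
```

```bash
python3 -m creep '[{"gripper":1,"slide":[1,0,15],"turn":[0,0,0]},{"gripper":1,"slide":[0,0,15],"turn":[0,0,0]},{"gripper":1,"slide":[0,0,16],"turn":[0,0,0]},{"gripper":1,"slide":[0,0,15],"turn":[0,0,0]},{"gripper":1,"slide":[0,0,0],"turn":[0,0,0]},{"gripper":1,"slide":[0,0,0],"turn":[0,0,0]}]' | grep -E 'tcp|ft|width'
python3 -m creep '[{"gripper":0,"slide":[0,0,0],"turn":[0,0,0]},{"gripper":0,"slide":[0,0,0],"turn":[0,0,0]},{"gripper":0,"slide":[0,0,0],"turn":[0,0,0]},{"gripper":0,"slide":[0,0,0],"turn":[0,0,0]},{"gripper":0,"slide":[0,0,0],"turn":[0,0,0]},{"gripper":0,"slide":[0,0,0],"turn":[0,0,0]},{"gripper":0,"slide":[0,0,0],"turn":[0,0,0]},{"gripper":0,"slide":[0,0,0],"turn":[0,0,0]}]' 25
python3 -c "from h import *; go(.613,-.131,.19)"
```

```text
tcp_pos: [0.6129, -0.1299, 0.1925]
ft_force: [-0.2, 0.1, -0.0]
grip_width: 0.0855
clock: 10.2
tcp_pos: [0.6135, -0.1305, 0.1939]
tool_rot: [[0.963, 0.27, 0.001], [0.27, -0.963, -0.0], [0.001, 0.0, -1.0]]
ft_force: [-0.2, 1.1, 3.5]
grip_width: 0.0235
finger_force: 26.3
t 10.2 tcp [ 0.6135 -0.1305  0.1939] F [-0.16  1.08  3.54] yang -74.31 tilt [ 8.e-04 -2.e-04 -1.e+00] slide mm [-0.6  0.4  3.9]
```

```bash
cat >> h.py <<'E'
C=np.array([.568,-.084])
def state():
    s=env.observe(); R=np.array(s["tool_rot"]); d=s["tcp_pos"][:2]-C; a=np.arctan2(d[1],d[0]); F=np.array(s["ft_force"])
    e=np.array([np.cos(a),np.sin(a)]); cw=np.array([np.sin(a),-np.cos(a)])
    phi=np.degrees(np.arctan2(R[1,0],R[0,0])-a)
    print("t",round(s["clock"],2),"phi",round(phi%360,1),"r",round(np.hypot(*d)*1000,1),"z",round(s["tcp_pos"][2]*1000,1),"Fcw(resist<0) %.1f Frad %.1f Fz %.1f"%(F[:2]@cw,F[:2]@e,F[2]),"w",round(s["grip_width"],4))
E
python3 - <<'E'
from h import *
state()
p=np.radians(61.3+11.25*np.arange(33)); q=65*np.c_[np.cos(p),np.sin(p)]; d=np.diff(q.round(1),axis=0).round(1)
for k in range(4): print(k,d[8*k:8*k+8].tolist())
E
```

```text
t 10.2 phi 61.3 r 65.0 z 193.9 Fcw(resist<0) -0.6 Frad -0.9 Fz 3.5 w 0.0235
0 [[-11.7, 5.0], [-12.5, 2.6], [-12.7, 0.1], [-12.5, -2.3], [-11.9, -4.8], [-10.6, -6.9], [-9.1, -9.0], [-7.2, -10.5]]
1 [[-5.0, -11.7], [-2.6, -12.5], [-0.1, -12.7], [2.3, -12.5], [4.8, -11.9], [6.9, -10.6], [9.0, -9.1], [10.5, -7.2]]
2 [[11.7, -5.0], [12.5, -2.6], [12.7, -0.1], [12.5, 2.3], [11.9, 4.8], [10.6, 6.9], [9.1, 9.0], [7.2, 10.5]]
3 [[5.0, 11.7], [2.6, 12.5], [0.1, 12.7], [-2.3, 12.5], [-4.8, 11.9], [-6.9, 10.6], [-9.0, 9.1], [-10.5, 7.2]]
```

```bash
python3 -m creep '[{"gripper":0,"slide":[-11.7,5,0.2],"turn":[0,0,0]},{"gripper":0,"slide":[-12.5,2.6,0.3],"turn":[0,0,0]},{"gripper":0,"slide":[-12.7,0.1,0.2],"turn":[0,0,0]},{"gripper":0,"slide":[-12.5,-2.3,0.3],"turn":[0,0,0]}]' >/dev/null; python3 -c "from h import *; state()"
python3 -m creep '[{"gripper":0,"slide":[0,0,0],"turn":[0,0,0]},{"gripper":0,"slide":[0,0,0],"turn":[0,0,0]}]'; python3 -c "from h import *; state()"
```

```text
t 10.6 phi 105.5 r 64.8 z 193.0 Fcw(resist<0) -5.2 Frad -3.2 Fz 2.3 w 0.0231
clock: 10.8
tcp_pos: [0.5678, -0.1488, 0.1929]
tool_rot: [[0.963, 0.271, 0.002], [0.271, -0.963, 0.0], [0.002, 0.0, -1.0]]
ft_force: [3.3, 3.2, 3.8]
grip_width: 0.0232
finger_force: 26.5
t 10.8 phi 105.9 r 64.8 z 192.9 Fcw(resist<0) -3.3 Frad -3.2 Fz 3.8 w 0.0232
```

```bash
python3 -m creep '[{"gripper":0,"slide":[-11.9,-4.8,0.2],"turn":[0,0,0]},{"gripper":0,"slide":[-10.6,-6.9,0.3],"turn":[0,0,0]},{"gripper":0,"slide":[-9.1,-9,0.2],"turn":[0,0,0]},{"gripper":0,"slide":[-7.2,-10.5,0.3],"turn":[0,0,0]},{"gripper":0,"slide":[0,0,0],"turn":[0,0,0]}]' >/dev/null; python3 -c "from h import *; state()"
python3 -m creep '[{"gripper":0,"slide":[-5,-11.7,0.2],"turn":[0,0,0]},{"gripper":0,"slide":[-2.6,-12.5,0.3],"turn":[0,0,0]},{"gripper":0,"slide":[-0.1,-12.7,0.2],"turn":[0,0,0]},{"gripper":0,"slide":[2.3,-12.5,0.3],"turn":[0,0,0]},{"gripper":0,"slide":[4.8,-11.9,0.2],"turn":[0,0,0]},{"gripper":0,"slide":[6.9,-10.6,0.3],"turn":[0,0,0]},{"gripper":0,"slide":[9,-9.1,0.2],"turn":[0,0,0]},{"gripper":0,"slide":[10.5,-7.2,0.3],"turn":[0,0,0]}]' >/dev/null; python3 -c "from h import *; state()"
python3 -m creep '[{"gripper":0,"slide":[0,0,0],"turn":[0,0,0]},{"gripper":0,"slide":[0,0,0],"turn":[0,0,0]}]' >/dev/null; python3 -c "from h import *; state()"
```

```text
t 11.3 phi 150.8 r 64.7 z 192.0 Fcw(resist<0) -3.1 Frad -2.7 Fz 2.4 w 0.0233
t 12.1 phi 239.4 r 65.0 z 189.9 Fcw(resist<0) -4.1 Frad 1.2 Fz 7.0 w 0.0231
t 12.3 phi 240.1 r 64.9 z 189.9 Fcw(resist<0) -3.7 Frad 2.9 Fz 5.7 w 0.0235
```

```bash
python3 -m creep '[{"gripper":0,"slide":[4,-2.2,0.1],"turn":[0,0,0]},{"gripper":0,"slide":[0,0,0],"turn":[0,0,0]},{"gripper":0,"slide":[0,0,0],"turn":[0,0,0]}]' >/dev/null; python3 -c "from h import *; state()"
python3 -m creep '[{"gripper":0,"slide":[-4,2.2,-0.1],"turn":[0,0,0]},{"gripper":0,"slide":[-10.5,7.2,-0.3],"turn":[0,0,0]},{"gripper":0,"slide":[-9,9.1,-0.2],"turn":[0,0,0]},{"gripper":0,"slide":[-6.9,10.6,-0.3],"turn":[0,0,0]},{"gripper":0,"slide":[-4.8,11.9,-0.2],"turn":[0,0,0]},{"gripper":0,"slide":[-2.3,12.5,-0.3],"turn":[0,0,0]},{"gripper":0,"slide":[0.1,12.7,-0.2],"turn":[0,0,0]},{"gripper":0,"slide":[2.6,12.5,-0.3],"turn":[0,0,0]}]' >/dev/null; python3 -c "from h import *; state()"
python3 -m creep '[{"gripper":0,"slide":[5,11.7,-0.2],"turn":[0,0,0]},{"gripper":0,"slide":[2.2,3.9,-0.1],"turn":[0,0,0]},{"gripper":0,"slide":[0,0,0],"turn":[0,0,0]},{"gripper":0,"slide":[0,0,0],"turn":[0,0,0]}]' >/dev/null; python3 -c "from h import *; state()"
```

```text
t 12.6 phi 243.7 r 65.0 z 189.8 Fcw(resist<0) -4.4 Frad 1.9 Fz 7.7 w 0.0233
t 13.4 phi 163.3 r 64.8 z 191.5 Fcw(resist<0) 5.6 Frad -4.5 Fz 5.2 w 0.023
t 13.8 phi 148.0 r 64.7 z 191.8 Fcw(resist<0) 3.0 Frad -3.1 Fz 5.2 w 0.0232
```

```bash
python3 -m creep '[{"gripper":0,"slide":[-2.2,-3.9,0.1],"turn":[0,0,0]},{"gripper":0,"slide":[-5,-11.7,0.2],"turn":[0,0,0]},{"gripper":0,"slide":[-2.6,-12.5,0.3],"turn":[0,0,0]},{"gripper":0,"slide":[-0.1,-12.7,0.2],"turn":[0,0,0]},{"gripper":0,"slide":[2.3,-12.5,0.3],"turn":[0,0,0]},{"gripper":0,"slide":[4.8,-11.9,0.2],"turn":[0,0,0]},{"gripper":0,"slide":[6.9,-10.6,0.3],"turn":[0,0,0]},{"gripper":0,"slide":[9,-9.1,0.2],"turn":[0,0,0]}]' >/dev/null; python3 -c "from h import *; state()"
python3 -m creep '[{"gripper":0,"slide":[10.5,-7.2,0.3],"turn":[0,0,0]},{"gripper":0,"slide":[11.7,-5,0.2],"turn":[0,0,0]},{"gripper":0,"slide":[12.5,-2.6,0.3],"turn":[0,0,0]},{"gripper":0,"slide":[12.7,-0.1,0.2],"turn":[0,0,0]},{"gripper":0,"slide":[12.5,2.3,0.3],"turn":[0,0,0]},{"gripper":0,"slide":[11.9,4.8,0.2],"turn":[0,0,0]},{"gripper":0,"slide":[0,0,0],"turn":[0,0,0]}]' >/dev/null; python3 -c "from h import *; state()"
python3 -m creep '[{"gripper":0,"slide":[10.6,6.9,0.3],"turn":[0,0,0]},{"gripper":0,"slide":[9.1,9,0.2],"turn":[0,0,0]},{"gripper":0,"slide":[7.2,10.5,0.3],"turn":[0,0,0]},{"gripper":0,"slide":[2,4,0.1],"turn":[0,0,0]},{"gripper":0,"slide":[0,0,0],"turn":[0,0,0]},{"gripper":0,"slide":[0,0,0],"turn":[0,0,0]}]' >/dev/null; python3 -c "from h import *; state()"
```

```text
t 14.6 phi 228.2 r 65.0 z 190.2 Fcw(resist<0) -4.6 Frad 0.1 Fz 5.4 w 0.0233
t 15.3 phi 297.4 r 65.3 z 188.6 Fcw(resist<0) -3.7 Frad 2.3 Fz 7.4 w 0.0234
t 15.9 phi 334.5 r 65.4 z 187.8 Fcw(resist<0) -3.4 Frad 1.4 Fz 6.3 w 0.0233
```

```bash
python3 -m creep '[{"gripper":0,"slide":[-2,-4,-0.1],"turn":[0,0,0]},{"gripper":0,"slide":[-7.2,-10.5,-0.3],"turn":[0,0,0]},{"gripper":0,"slide":[-9.1,-9,-0.2],"turn":[0,0,0]},{"gripper":0,"slide":[-10.6,-6.9,-0.3],"turn":[0,0,0]},{"gripper":0,"slide":[-11.9,-4.8,-0.2],"turn":[0,0,0]},{"gripper":0,"slide":[-12.5,-2.3,-0.3],"turn":[0,0,0]},{"gripper":0,"slide":[-12.7,0.1,-0.2],"turn":[0,0,0]},{"gripper":0,"slide":[-12.5,2.6,-0.3],"turn":[0,0,0]}]' >/dev/null; python3 -c "from h import *; state()"
python3 -m creep '[{"gripper":0,"slide":[-11.7,5,-0.2],"turn":[0,0,0]},{"gripper":0,"slide":[-4,2.2,-0.1],"turn":[0,0,0]},{"gripper":0,"slide":[0,0,0],"turn":[0,0,0]},{"gripper":0,"slide":[0,0,0],"turn":[0,0,0]}]' >/dev/null; python3 -c "from h import *; state()"
```

```text
t 16.7 phi 253.5 r 65.2 z 189.5 Fcw(resist<0) 5.3 Frad -1.6 Fz 1.8 w 0.0234
t 17.1 phi 237.7 r 65.0 z 189.8 Fcw(resist<0) 5.0 Frad -0.5 Fz 6.4 w 0.023
```

```bash
python3 -m creep '[{"gripper":0,"slide":[4,-2.2,0.1],"turn":[0,0,0]},{"gripper":0,"slide":[11.7,-5,0.2],"turn":[0,0,0]},{"gripper":0,"slide":[12.5,-2.6,0.3],"turn":[0,0,0]},{"gripper":0,"slide":[12.7,-0.1,0.2],"turn":[0,0,0]},{"gripper":0,"slide":[12.5,2.3,0.3],"turn":[0,0,0]},{"gripper":0,"slide":[11.9,4.8,0.2],"turn":[0,0,0]},{"gripper":0,"slide":[10.6,6.9,0.3],"turn":[0,0,0]},{"gripper":0,"slide":[9.1,9,0.2],"turn":[0,0,0]}]' >/dev/null
python3 -m creep '[{"gripper":0,"slide":[7.2,10.5,0.3],"turn":[0,0,0]},{"gripper":0,"slide":[5,11.7,0.2],"turn":[0,0,0]},{"gripper":0,"slide":[0,0,0],"turn":[0,0,0]},{"gripper":0,"slide":[0,0,0],"turn":[0,0,0]}]' >/dev/null; python3 - <<'E'
from h import *
state()
a=342.5+4*np.arange(23); p=np.radians(a); q=65.2*np.c_[np.cos(p),np.sin(p)]; d=np.diff(q.round(1),axis=0).round(1)
print([(a[i+1],*d[i]) for i in range(22)])
E
cat > chk.py <<'E'
from h import *
import sys
s=env.observe(); d=s["tcp_pos"][:2]-C; e=d/np.hypot(*d); state()
sys.exit(int(np.array(s["ft_force"])[:2]@[e[1],-e[0]] < -6.5))
E
```

```text
t 18.3 phi 342.2 r 65.4 z 187.6 Fcw(resist<0) -3.7 Frad 3.0 Fz 6.6 w 0.0232
[(np.float64(346.5), np.float64(1.2), np.float64(4.4)), (np.float64(350.5), np.float64(0.9), np.float64(4.4)), (np.float64(354.5), np.float64(0.6), np.float64(4.6)), (np.float64(358.5), np.float64(0.3), np.float64(4.5)), (np.float64(362.5), np.float64(-0.1), np.float64(4.5)), (np.float64(366.5), np.float64(-0.3), np.float64(4.6)), (np.float64(370.5), np.float64(-0.7), np.float64(4.5)), (np.float64(374.5), np.float64(-1.0), np.float64(4.4)), (np.float64(378.5), np.float64(-1.3), np.float64(4.4)), (np.float64(382.5), np.float64(-1.6), np.float64(4.3)), (np.float64(386.5), np.float64(-1.9), np.float64(4.1)), (np.float64(390.5), np.float64(-2.1), np.float64(4.0)), (np.float64(394.5), np.float64(-2.5), np.float64(3.8)), (np.float64(398.5), np.float64(-2.7), np.float64(3.7)), (np.float64(402.5), np.float64(-2.9), np.float64(3.4)), (np.float64(406.5), np.float64(-3.2), np.float64(3.3)), (np.float64(410.5), np.float64(-3.4), np.float64(3.0)), (np.float64(414.5), np.float64(-3.6), np.float64(2.8)), (np.float64(418.5), np.float64(-3.8), np.float64(2.5)), (np.float64(422.5), np.float64(-4.0), np.float64(2.2)), (np.float64(426.5), np.float64(-4.1), np.float64(2.0)), (np.float64(430.5), np.float64(-4.2), np.float64(1.7))]
```

```bash
(set -e
python3 -m creep '[{"gripper":0,"slide":[1.2,4.4,0.1],"turn":[0,0,0]},{"gripper":0,"slide":[0,0,0],"turn":[0,0,0]},{"gripper":0,"slide":[0,0,0],"turn":[0,0,0]}]' >/dev/null; python3 chk.py
python3 -m creep '[{"gripper":0,"slide":[0.9,4.4,0.1],"turn":[0,0,0]},{"gripper":0,"slide":[0,0,0],"turn":[0,0,0]},{"gripper":0,"slide":[0,0,0],"turn":[0,0,0]}]' >/dev/null; python3 chk.py
python3 -m creep '[{"gripper":0,"slide":[0.6,4.6,0.1],"turn":[0,0,0]},{"gripper":0,"slide":[0,0,0],"turn":[0,0,0]},{"gripper":0,"slide":[0,0,0],"turn":[0,0,0]}]' >/dev/null; python3 chk.py
python3 -m creep '[{"gripper":0,"slide":[0.3,4.5,0.1],"turn":[0,0,0]},{"gripper":0,"slide":[0,0,0],"turn":[0,0,0]},{"gripper":0,"slide":[0,0,0],"turn":[0,0,0]}]' >/dev/null; python3 chk.py
python3 -m creep '[{"gripper":0,"slide":[-0.1,4.5,0.1],"turn":[0,0,0]},{"gripper":0,"slide":[0,0,0],"turn":[0,0,0]},{"gripper":0,"slide":[0,0,0],"turn":[0,0,0]}]' >/dev/null; python3 chk.py
python3 -m creep '[{"gripper":0,"slide":[-0.3,4.6,0.1],"turn":[0,0,0]},{"gripper":0,"slide":[0,0,0],"turn":[0,0,0]},{"gripper":0,"slide":[0,0,0],"turn":[0,0,0]}]' >/dev/null; python3 chk.py
python3 -m creep '[{"gripper":0,"slide":[-0.7,4.5,0.1],"turn":[0,0,0]},{"gripper":0,"slide":[0,0,0],"turn":[0,0,0]},{"gripper":0,"slide":[0,0,0],"turn":[0,0,0]}]' >/dev/null; python3 chk.py
python3 -m creep '[{"gripper":0,"slide":[-1,4.4,0.1],"turn":[0,0,0]},{"gripper":0,"slide":[0,0,0],"turn":[0,0,0]},{"gripper":0,"slide":[0,0,0],"turn":[0,0,0]}]' >/dev/null; python3 chk.py
)
```

```text
t 18.6 phi 345.6 r 65.4 z 187.6 Fcw(resist<0) -3.8 Frad 2.2 Fz 7.4 w 0.0232
t 18.9 phi 349.5 r 65.4 z 187.5 Fcw(resist<0) -3.6 Frad 2.5 Fz 7.0 w 0.023
t 19.2 phi 353.6 r 65.4 z 187.4 Fcw(resist<0) -3.4 Frad 1.7 Fz 7.2 w 0.0232
t 19.5 phi 357.7 r 65.4 z 187.3 Fcw(resist<0) -4.3 Frad 1.3 Fz 7.3 w 0.0234
t 19.8 phi 1.6 r 65.3 z 187.2 Fcw(resist<0) -4.2 Frad 2.5 Fz 5.4 w 0.0234
t 20.1 phi 5.7 r 65.3 z 187.1 Fcw(resist<0) -3.2 Frad 2.1 Fz 6.0 w 0.0233
t 20.4 phi 9.8 r 65.3 z 187.1 Fcw(resist<0) -3.7 Frad 1.0 Fz 6.7 w 0.0232
t 20.7 phi 13.8 r 65.3 z 187.0 Fcw(resist<0) -3.5 Frad 1.0 Fz 7.2 w 0.023
```

```bash
(set -e
python3 -m creep '[{"gripper":0,"slide":[-1.3,4.4,0.1],"turn":[0,0,0]},{"gripper":0,"slide":[0,0,0],"turn":[0,0,0]},{"gripper":0,"slide":[0,0,0],"turn":[0,0,0]}]' >/dev/null; python3 chk.py
python3 -m creep '[{"gripper":0,"slide":[-1.6,4.3,0.1],"turn":[0,0,0]},{"gripper":0,"slide":[0,0,0],"turn":[0,0,0]},{"gripper":0,"slide":[0,0,0],"turn":[0,0,0]}]' >/dev/null; python3 chk.py
python3 -m creep '[{"gripper":0,"slide":[-1.9,4.1,0.1],"turn":[0,0,0]},{"gripper":0,"slide":[0,0,0],"turn":[0,0,0]},{"gripper":0,"slide":[0,0,0],"turn":[0,0,0]}]' >/dev/null; python3 chk.py
python3 -m creep '[{"gripper":0,"slide":[-2.1,4,0.1],"turn":[0,0,0]},{"gripper":0,"slide":[0,0,0],"turn":[0,0,0]},{"gripper":0,"slide":[0,0,0],"turn":[0,0,0]}]' >/dev/null; python3 chk.py
python3 -m creep '[{"gripper":0,"slide":[-2.5,3.8,0.1],"turn":[0,0,0]},{"gripper":0,"slide":[0,0,0],"turn":[0,0,0]},{"gripper":0,"slide":[0,0,0],"turn":[0,0,0]}]' >/dev/null; python3 chk.py
python3 -m creep '[{"gripper":0,"slide":[-2.7,3.7,0.1],"turn":[0,0,0]},{"gripper":0,"slide":[0,0,0],"turn":[0,0,0]},{"gripper":0,"slide":[0,0,0],"turn":[0,0,0]}]' >/dev/null; python3 chk.py
python3 -m creep '[{"gripper":0,"slide":[-2.9,3.4,0.1],"turn":[0,0,0]},{"gripper":0,"slide":[0,0,0],"turn":[0,0,0]},{"gripper":0,"slide":[0,0,0],"turn":[0,0,0]}]' >/dev/null; python3 chk.py
python3 -m creep '[{"gripper":0,"slide":[-3.2,3.3,0.1],"turn":[0,0,0]},{"gripper":0,"slide":[0,0,0],"turn":[0,0,0]},{"gripper":0,"slide":[0,0,0],"turn":[0,0,0]}]' >/dev/null; python3 chk.py
)
```

```text
t 21.0 phi 17.2 r 65.3 z 186.9 Fcw(resist<0) -5.3 Frad 1.9 Fz 8.1 w 0.0233
t 21.3 phi 19.9 r 65.3 z 186.9 Fcw(resist<0) -9.8 Frad 1.6 Fz 6.9 w 0.0235
```

```bash
python3 -m creep '[{"gripper":0,"slide":[-0.8,2,0],"turn":[0,0,0]},{"gripper":0,"slide":[0,0,0],"turn":[0,0,0]},{"gripper":0,"slide":[0,0,0],"turn":[0,0,0]}]' >/dev/null; python3 chk.py
```

```text
t 21.6 phi 21.2 r 65.3 z 186.9 Fcw(resist<0) -11.4 Frad 1.4 Fz 7.5 w 0.0234
```

The stop is felt: force rises from 3.5 to 11 N with little movement, at about 0.87 turn net. I'll relax the spring without turning the tap back, then release.

```bash
python3 -m creep '[{"gripper":0,"slide":[1.4,-3.7,0],"turn":[0,0,0]},{"gripper":0,"slide":[1.1,-3.8,0],"turn":[0,0,0]},{"gripper":0,"slide":[0,0,0],"turn":[0,0,0]},{"gripper":0,"slide":[0,0,0],"turn":[0,0,0]}]' >/dev/null; python3 chk.py
```

```text
t 22.0 phi 16.3 r 65.3 z 186.9 Fcw(resist<0) -5.4 Frad 2.5 Fz 6.6 w 0.0229
```

```bash
python3 -m creep '[{"gripper":0,"slide":[0.9,-3.2,0],"turn":[0,0,0]},{"gripper":0,"slide":[0,0,0],"turn":[0,0,0]},{"gripper":0,"slide":[0,0,0],"turn":[0,0,0]}]' >/dev/null; python3 chk.py
python3 -m creep '[{"gripper":0.3,"slide":[0,0,0],"turn":[0,0,0]},{"gripper":0.5,"slide":[0,0,0],"turn":[0,0,0]},{"gripper":1,"slide":[0,0,0],"turn":[0,0,0]},{"gripper":1,"slide":[0,0,0],"turn":[0,0,0]},{"gripper":1,"slide":[0,0,0],"turn":[0,0,0]},{"gripper":1,"slide":[0,0,0],"turn":[0,0,0]},{"gripper":1,"slide":[0,0,0],"turn":[0,0,0]},{"gripper":1,"slide":[0,0,0],"turn":[0,0,0]}]' >/dev/null; python3 chk.py
python3 -m creep '[{"gripper":1,"slide":[0,0,-10],"turn":[0,0,0]},{"gripper":1,"slide":[0,0,-20],"turn":[0,0,0]},{"gripper":1,"slide":[0,0,-30],"turn":[0,0,0]},{"gripper":1,"slide":[0,0,-30],"turn":[0,0,0]},{"gripper":1,"slide":[-40,0,0],"turn":[0,0,0]},{"gripper":1,"slide":[-45,0,0],"turn":[0,0,0]},{"gripper":1,"slide":[-45,0,0],"turn":[0,0,0]},{"gripper":1,"slide":[-45,0,0],"turn":[0,0,0]}]'
python3 -m creep '[{"gripper":1,"slide":[-40,0,0],"turn":[0,0,0]},{"gripper":1,"slide":[-30,0,0],"turn":[0,0,0]},{"gripper":1,"slide":[0,0,0],"turn":[0,0,0]},{"gripper":1,"slide":[0,0,0],"turn":[0,0,0]}]'
python3 - <<'E'
from h import *
import cv2
a=env.get_image("top")[140:270,250:400,::-1]; b=env.get_image("side")[125:295,255:385,::-1]
a=cv2.resize(a,(450,390),interpolation=cv2.INTER_CUBIC);b=cv2.resize(b,(298,390),interpolation=cv2.INTER_CUBIC)
cv2.imwrite("pics/fin.png",np.hstack([a,b]))
E
```

```text
t 22.3 phi 14.3 r 65.2 z 186.9 Fcw(resist<0) -3.2 Frad 2.3 Fz 6.7 w 0.0235
t 23.1 phi 14.8 r 64.6 z 186.2 Fcw(resist<0) 0.7 Frad -0.1 Fz 0.7 w 0.0852
clock: 23.9
tcp_pos: [0.4626, -0.1305, 0.2771]
tool_rot: [[0.963, 0.271, 0.001], [0.271, -0.963, -0.001], [0.001, 0.001, -1.0]]
ft_force: [0.8, -0.9, 0.7]
grip_width: 0.0856
finger_force: 0.0
clock: 24.3
tcp_pos: [0.3968, -0.1493, 0.2774]
tool_rot: [[0.963, 0.269, 0.003], [0.269, -0.963, -0.001], [0.002, 0.002, -1.0]]
ft_force: [0.4, 0.7, -0.2]
grip_width: 0.0853
finger_force: 0.0
```

View pics/fin.png

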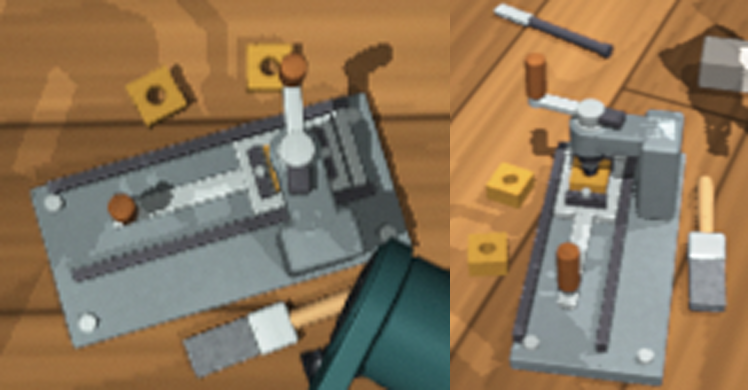

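The final pictures show the carriage home, with its handle at about (122,208) in the left panel and the blank under the tap. The crank points away from the robot, with the grip at (293,68) and the hub at (296,150). The loose blanks and brush are unmoved, and the robot is clear of the stand.

```bash
python3 -c "
from rig import env
print(env.finish_job())"
```

```text
the job is handed in; nothing more can be done
None
```

The job is handed in: the carriage is home, and the hole is tapped in half-turn-forward, quarter-turn-back steps to the felt bottom, about 0.87 turn net and about 11 N at most on the grip. The tap is left down with the gripper released and clear; the blanks and brush look unmoved in the last pictures, but I didn't check the oil tin and offcut afterwards.

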